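# Present the dark chocolates to the gloss-inspection light

## Task

Set up a gloss check of the dark chocolates: turn the LED panel so that it faces straight ahead over the front of its foot and tip it 30 degrees forward, then lift the tray of dark chocolates by its handle off the marble slab and hold it in the middle of the panel's beam, about 18 cm from the panel. Keep the tray level with all its chocolates on it, and finish while still holding it there, steady in the air. Leave the white-chocolate tray and everything else on the table alone.

Things in the scene. Friction and masses are not known exactly. Their poses are not given: they have to be found in the camera images.
- lamp: fixed foot of the LED light: dark steel plate 170 (x) x 200 (y) x 16 mm, white dimmer knob near its front edge, post in the middle. Origin: centre of underside, on the swivel axis; z up, -x its front (to the robot at yaw 0). On the post an aluminium U-yoke swivels: 272 mm wide, 24 deep, arms at the panel's ends up to 261 mm above the table, cross-bar at 160 mm.
- lamp_swivel (a joint): swivel of yoke and panel about the vertical through the foot's origin, rad; 0 = panel square to the foot, facing its front (-x); positive is counter-clockwise from above (the face turns to the foot's -y); range -1.2 to 1.2, starts at -0.9 to -0.35. Stays where it is left (friction 0.3 N m).
- lamp_tilt (a joint): tilt of the panel about the level axis through its centre, between the yoke arms, rad; 0 = upright, positive tips it forward (top edge comes forward, the lit face looks down); 30 degrees = 0.52; range -0.5 to 1.1, starts at -0.3 to 0.1. Balanced, stays where it is left (friction 0.22 N m).
- lamp_face (a point): centre of the LED panel, where the swivel and tilt axes cross, 250 mm above the table: flat black panel 18 mm thick (x), 240 wide (y), 130 high (z) with a cream lit face. -x is the way it shines, z up its height. Its whole top edge is free to pinch across the thickness or to push. Tilt knobs, 28 mm in diameter, stand 16 mm out beyond the yoke arms.
- slab: white-grey marble cooling slab 220 (x) x 370 (y) x 20 mm fixed to the table, on which the two trays stand. Origin: centre of the underside.
- dark_tray_floor (a point): steel sample tray with four DARK brown chocolates: point at the centre of its floor, on the floor's upper face, 3 mm above the tray's underside. z up, x along the tray's length and its handle. Tray 150 (x) x 100 (y) mm with a 12 mm high rim, and a bridge handle along its length over its middle; about 0.4 kg with its chocolates.
- dark_tray_grip (a point): centre of the black grip sleeve of the dark tray's handle, 95 mm straight above the tray's floor point: the sleeve is 84 long (tray x), 16 wide (y) and 24 high (z) and is pinched from above across its width. Steel uprights of the bridge, 14 mm wide, at x = +-70 mm.
- dark_tray: the whole dark-chocolate tray: origin at the centre of its underside, z up, x along its length.
- dark_choc0_mid (a point): one of the four dark chocolates on the dark tray: round, 38 mm across, 8 mm thick, 12 g, lying loose on the floor; point at its centre.
- dark_choc1_mid (a point): one of the four dark chocolates on the dark tray: round, 38 mm across, 8 mm thick, 12 g, lying loose on the floor; point at its centre.
- dark_choc2_mid (a point): one of the four dark chocolates on the dark tray: round, 38 mm across, 8 mm thick, 12 g, lying loose on the floor; point at its centre.
- dark_choc3_mid (a point): one of the four dark chocolates on the dark tray: round, 38 mm across, 8 mm thick, 12 g, lying loose on the floor; point at its centre.
- white_tray_mid (a point): the other tray, alike but with four cream-WHITE chocolates: point at its centre, 55 mm above its underside; its handle's top is 110 mm above its underside. Leave it alone.
- bowl_mid (a point): steel mixing bowl, 210 mm across, 95 high: point half-way up. Leave alone.
- cleaner_mid (a point): green bottle with a yellow cap, 72 mm across, 190 high: point half-way up. Leave alone.
- palette_knife: palette knife lying on the table behind the slab: origin on its underside. Leave alone.
- cocoa_jar_mid (a point): amber glass jar with a steel cap, 90 mm across, 130 high: point half-way up. Leave alone.
Things that resemble listed ones, but are neither listed nor needed, are in the scene too. What is shaped like the part that bears dark_choc0_mid but pink, purple or yellow is not meant.

How it is judged:
By the outcome, as a careful person would: the job done as asked, in the order asked, and still so for the second after the job is handed in, while the arm keeps its last pose, push and grip.
It also fails if it takes over 59 s, if anything falls off the work surface, if the arm or the gripper's body presses on something with over 40 N, if the wrist force passes 120 N, or if a joint passes its speed limit or range.

## Robot

A 6-joint arm with a two-finger parallel gripper is mounted at the origin on the work surface. World frame = base frame: x ahead of the robot, y to its left, z up, the work surface at z = 0. Lengths are in mm, angles in rad, forces in N, time in s.
With the tool pointing down it reaches from about 325 to 875 mm from the base axis. Payload 4.4 kg.
Tool frame: the origin (TCP) lies on the centre line of the jaws, within the pads' length; the fingertips stand ahead of it and the grasp point (between the pads) lies 6 mm ahead of it (ctrl.tcp_to_tips is the z of the fingertips in the tool frame, in mm); z points along the fingers, y is the direction in which the jaws open and shut (so a half turn about z gives the same grasp; the last joint's range is limited). The gripper opens to 85 mm and grips with 20 to 120 N. Pads are 22 mm wide; open, the fingers measure 114 mm over their backs; the gripper's body (76 mm by 85 mm) begins 54 mm behind the grasp point. The pads swing forward as they close: fully open they stand 13 mm farther back than shut.
Start: joints at [-1.411, 0.207, 1.542, -0, 1.393, -0.15], TCP at [175.834, -547.458, 256.282] pointing down, gripper open.
Joint ranges: [-2.73, 2.73], [-0.86, 2.22], [0.23, 2.46], [-1.11, 4.25], [0.08, 2.63], [-2.82, 2.82]. Speed limits (rad/s): [2.79, 2.79, 3.14, 3.14, 3.14, 3.14].

## Interface

Orientations are given as a 3x3 rotation matrix whose columns are the frame's x, y, z axes.
In Python, from plant import ctrl, sensors, optics gives the robot as it stands. Calls block until the motion is done:
- ctrl.move_ptp(position, orientation): joint-space move of the TCP to a pose.
- ctrl.move_l(position, rot=None, vel=150, threshold=None): straight line of the TCP; rot=None keeps the orientation; vel is the mean speed in mm/s. With threshold (N) it stops when the force on the tool has changed by that much, and returns True; else False.
- ctrl.set_joints(angles): joint-space move.
- ctrl.gripper_to(opening, force=None): finger opening in mm; force is the grip in N (None keeps the last); returns when the fingers have stopped.
- ctrl.hold(seconds).
- ctrl.solve_ik(position, orientation): joint angles nearest the present ones, or None.
- sensors.read_state(): the state.
- optics.grab_frame(name): name is "scene" or "side" or "wrist"; returns (picture, depth): 480x640x3 uint8, red, green, blue; 480x640 float32, mm along the optical axis (not along the pixel's ray), 0 where there is no reading.
- optics.camera_params(name): a dict with "mtx" (3x3 intrinsics, pixels), "R" (3x3) and "t" (3): a world point X has camera coordinates R X + t; the wrist camera has in their place "T_tool_cam" (4x4, takes a point from camera to tool coordinates, whose origin is the TCP and whose axes are the flange's). Camera axes: x right, y down, z forward; pixel columns grow to the right and rows downward; lengths in mm; the calibration is good to about 2 mm. A picture is of the moment at which its call begins: read the wrist's pose just before it. camera_params takes no time and is no camera call.
A pose or a line that the arm cannot do raises ctrl.MotionError and nothing moves.
- ctrl.finish_job(): hands the job in, once; it reports no verdict.
The state is a dict: "t": time; "q": joint angles; "qvel": joint speeds; "tau": joint torques, N m; "eef_pos": TCP position; "eef_rot": TCP orientation; "force": force on the tool from outside, world axes, zero at the start; "wrist_torque": the same for the moment, N m; "grip_width": finger opening in mm.
Only numpy, scipy, OpenCV 4.12 (cv2) and the standard library are available. Lean on these libraries where they do the work, as an engineer would, in place of code of your own. Each camera call takes 0.05 s, during which the arm holds its last target.

## Working session

There is one attempt and no reset: what is moved stays moved. The work goes in short steps, each a Python script; the robot and the scene stay as the last script left them, time stands still between calls to the robot, and variables do not carry over. Pictures are saved under pics/ and viewed, and the job is handed in when it is done.

```bash
mkdir -p pics; ls
python3 - <<'E'
from plant import ctrl,sensors,optics
import cv2,numpy as np
for n in ["scene","side"]:
    im,d=optics.grab_frame(n)
    cv2.imwrite(f"pics/{n}0.png",im[:,:,::-1]); np.savez(f"{n}0.npz",im=im,d=d)
    p=optics.camera_params(n);print(n,{k:np.round(v,3).tolist() for k,v in p.items()})
print(optics.camera_params("wrist"),ctrl.tcp_to_tips)
print(sensors.read_state())
E
```

```text
pics
scene {'mtx': [[583.59, 0.0, 328.6], [0.0, 583.59, 238.781], [0.0, 0.0, 1.0]], 'R': [[0.23, 0.973, 0.017], [0.793, -0.177, -0.583], [-0.564, 0.148, -0.813]], 't': [-80.124, -297.367, 2162.256]}
side {'mtx': [[482.698, 0.0, 316.453], [0.0, 482.698, 242.178], [0.0, 0.0, 1.0]], 'R': [[0.945, -0.326, -0.021], [-0.217, -0.579, -0.786], [0.245, 0.747, -0.618]], 't': [-474.843, 237.095, 1249.528]}
{'mtx': array([[379.636607  ,   0.        , 321.9358046 ],
       [  0.        , 379.636607  , 233.29800011],
       [  0.        ,   0.        ,   1.        ]]), 'T_tool_cam': array([[-1.75189959e-04, -9.60523271e-01, -2.78199594e-01,
         7.08028130e+01],
       [ 9.99999888e-01, -4.60627337e-05, -4.70689442e-04,
        -8.79137158e-01],
       [ 4.39293528e-04, -2.78199646e-01,  9.60523172e-01,
        -1.16833127e+02],
       [ 0.00000000e+00,  0.00000000e+00,  0.00000000e+00,
         1.00000000e+00]])} 25.0
{'t': 0.1, 'q': array([-1.41050714e+00,  2.07352958e-01,  1.54284320e+00, -2.31388763e-05,
        1.39351130e+00, -1.50505811e-01]), 'qvel': array([ 0.00054595, -0.0021346 , -0.00259849,  0.00200685,  0.00046319,
        0.00093989]), 'tau': array([-4.95536970e-04, -3.84097695e+01, -2.92550004e+01, -1.65757101e-04,
        4.88608639e-03, -1.87821070e-05]), 'eef_pos': array([ 175.7188512 , -546.81045003,  255.21628507]), 'eef_rot': array([[ 9.52089545e-01,  3.05819177e-01, -3.60014385e-04],
       [ 3.05819247e-01, -9.52087309e-01,  2.08405713e-03],
       [ 2.94579510e-04, -2.09430833e-03, -9.99997764e-01]]), 'force': array([-0.42477688,  0.33684054,  0.46880474]), 'wrist_torque': array([ 0.00565027,  0.03242204, -0.00029188]), 'grip_width': 84.97425930690538}
```

View pics/scene0.png

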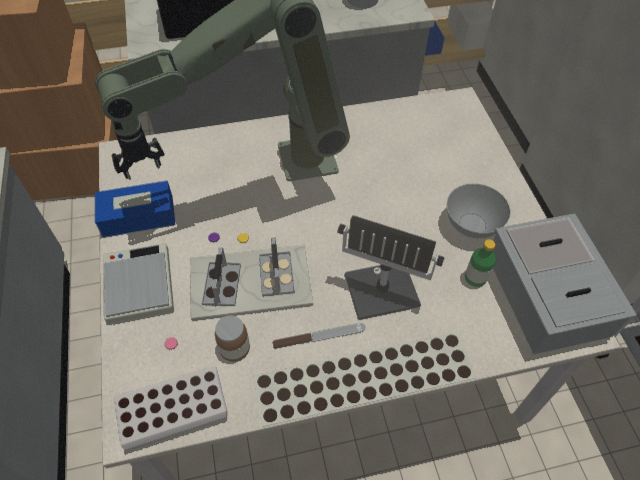

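View pics/side0.png

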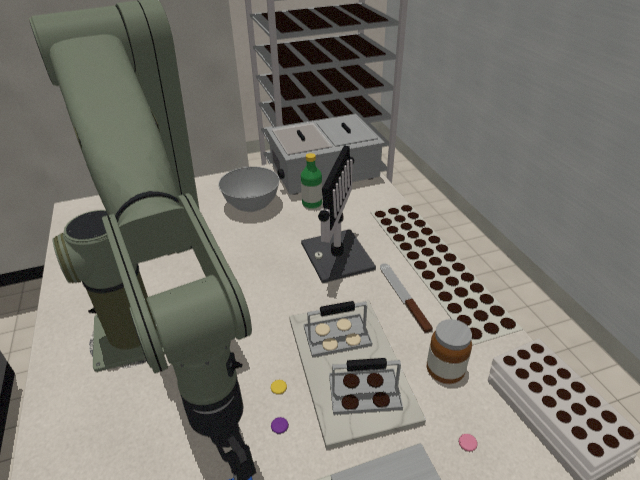

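Scene view: the dark tray is at about (222,283) on the left of the slab and the white tray at (277,272). The lamp foot is at (383,290). The panel is at (390,245), with its fins (its back) towards this camera. Next I'll get measurements from the depth images.

```bash
cat > h.py <<'E'
import numpy as np,cv2
from plant import ctrl,sensors,optics
def world(n,d,T=None):
    p=optics.camera_params(n);K=p["mtx"]
    v,u=np.mgrid[0:480,0:640]
    c=np.stack([(u-K[0,2])/K[0,0]*d,(v-K[1,2])/K[1,1]*d,d],-1)
    if n=="wrist":
        Tt=p["T_tool_cam"];s=T
        c=c@Tt[:3,:3].T+Tt[:3,3]
        return c@s["eef_rot"].T+s["eef_pos"]
    return (c-p["t"])@p["R"]
def onplane(n,uv,z):
    p=optics.camera_params(n);K=p["mtx"]
    uv=np.atleast_2d(uv).astype(float)
    r=np.c_[(uv[:,0]-K[0,2])/K[0,0],(uv[:,1]-K[1,2])/K[1,1],np.ones(len(uv))]@p["R"]
    o=-p["R"].T@p["t"]
    return o+r*((z-o[2])/r[:,2])[:,None]
def rect(P):
    r=cv2.minAreaRect(P[:,:2].astype(np.float32)); return r
E
cat > m1.py <<'E'
from h import *
for n in ["scene","side"]:
    f=np.load(n+"0.npz");im=f["im"].astype(int);d=f["d"];W=world(n,d)
    x,y,z=W[...,0],W[...,1],W[...,2]
    ok=d>0
    print(n,"table z",np.median(z[ok&(abs(z)<15)]))
    def box(u0,u1,v0,v1):
        m=np.zeros((480,640),bool);m[v0:v1,u0:u1]=1;return m&ok
    B=box(320,440,210,325) if n=="scene" else box(290,385,140,285)
    mx=im.max(-1)
    m=B&(z>9)&(z<24)&(mx<110)
    m=cv2.morphologyEx(m.astype(np.uint8),cv2.MORPH_OPEN,np.ones((3,3)))>0
    print("foot",m.sum(),rect(W[m]),np.median(z[m]))
    m=B&(z>175)&(z<340)
    P=W[m];print("panel all",len(P),P.min(0),P.max(0),rect(P))
    B=box(185,315,235,320) if n=="scene" else box(285,425,290,445)
    m=B&(z>12)&(z<28)&(mx>120);print("slab",rect(W[m]),np.median(z[m]))
    for nm,bb in (("dark",(200,245,240,310) if n=="scene" else (328,405,352,415)),("white",(255,300,235,300) if n=="scene" else (300,370,298,352))):
        B=box(*bb);m=B&(z>95)&(z<140)&(mx<90)
        P=W[m];print(nm,"sleeve",len(P),rect(P),P[:,2].max(),P.mean(0))
E
python3 m1.py
```

```text
scene table z 2.9594587832986514
foot 2072 ((606.6200561523438, 109.31798553466797), (172.7975311279297, 201.08570861816406), 0.45035919547080994) 17.986710678874626
panel all 3088 [513.3254755  -23.23707145 175.64779457] [699.78411952 230.52589211 325.28469685] ((605.5889892578125, 105.28269958496094), (300.2702941894531, 36.12019729614258), 54.97148132324219)
slab ((463.1778564453125, -292.9244384765625), (418.27984619140625, 312.4795837402344), 77.74469757080078) 22.168836774247325
dark sleeve 178 ((487.14312744140625, -375.0411682128906), (17.29987335205078, 149.25865173339844), 73.44965362548828) 139.87951599841205 [ 494.41175467 -375.64362143  125.47366203]
white sleeve 135 ((502.9550476074219, -204.6632537841797), (15.946499824523926, 117.03347778320312), 83.83444213867188) 139.29442339537238 [ 497.9651353  -203.84920688  128.4936692 ]
side table z -0.1533176798360196
foot 2048 ((604.306396484375, 204.3041534423828), (170.42465209960938, 398.6365051269531), 0.15286722779273987) 15.343284497784893
panel all 1733 [507.59483307 -24.88379536 175.06673911] [698.84616388 425.44704898 318.81448207] ((624.1480712890625, 189.23989868164062), (462.0214538574219, 129.8883514404297), 76.2032699584961)
slab ((548.0296020507812, -293.22735595703125), (376.39324951171875, 342.0914306640625), 85.39076232910156) 20.129625098607903
dark sleeve 481 ((484.3912658691406, -378.11688232421875), (18.974716186523438, 140.42079162597656), 75.25437927246094) 134.34102021309306 [ 484.45311846 -381.13195011  122.86965635]
white sleeve 356 ((484.8687744140625, -205.6676788330078), (19.80713653564453, 142.0225372314453), 82.67533874511719) 133.2046292933459 [ 484.83173848 -208.81505151  122.68588409]
```

Run:
```python
import cv2
for n,(u0,u1,v0,v1) in {"scene":(180,460,200,340),"side":(260,440,130,440)}.items():
    im=cv2.imread(f"pics/{n}0.png")[v0:v1,u0:u1]
    s=min(800/im.shape[1],600/im.shape[0]);cv2.imwrite(f"pics/{n}0c.png",cv2.resize(im,None,fx=s,fy=s,interpolation=2))
```

```text
(no output)
```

View pics/scene0c.png

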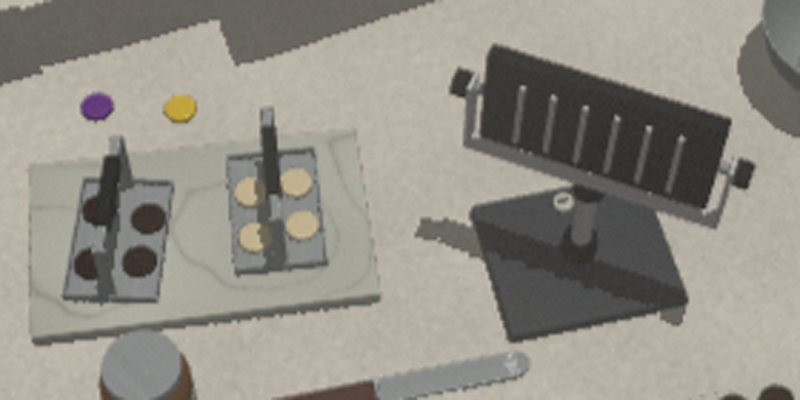

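View pics/side0c.png

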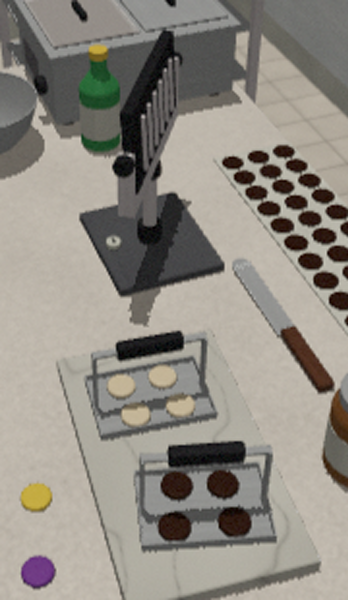

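```bash
cat > panel.py <<'E'
from h import *
def panel(n,im,d,C=(606,108)):
    """tilt/swivel from depth points of the black panel above the yoke"""
    W=world(n,d);x,y,z=W[...,0],W[...,1],W[...,2]
    m=(d>0)&(z>268)&(z<330)&(np.hypot(x-C[0],y-C[1])<150)
    P=W[m]
    c=P.mean(0);U,S,V=np.linalg.svd(P-c);nrm=V[2]
    # robust: refit
    for _ in range(5):
        r=(P-c)@nrm;k=abs(r-np.median(r))<6;c=P[k].mean(0);nrm=np.linalg.svd(P[k]-c)[2][2]
    if nrm[0]>0:nrm=-nrm
    s=np.arctan2(-nrm[1],-nrm[0]);t=np.arcsin(-nrm[2])
    off=(np.array([C[0],C[1],250])-c)@nrm
    print(n,"n",k.sum(),"of",len(P),"swivel",round(s,3),"tilt",round(t,3),"c",c.round(1),"centre offset along normal",round(off,1),"zmax",np.percentile(P[:,2],99).round(1))
    # top edge
    q=P[P[:,2]>np.percentile(P[:,2],97)-8]; print(" top strip rect",rect(q))
    return s,t
if __name__=="__main__":
    for n in ["scene","side"]:
        f=np.load(n+"0.npz");panel(n,f["im"],f["d"])
E
python3 panel.py
python3 - <<'E'
from h import *
import m1
E
```

```text
scene n 1181 of 1435 swivel -0.608 tilt 0.13 c [610.6 109.3 297.6] centre offset along normal 9.2 zmax 322.1
 top strip rect ((604.225830078125, 110.0795669555664), (238.6905517578125, 26.502105712890625), 55.50613784790039)
side n 625 of 765 swivel -0.617 tilt 0.228 c [598.3  89.3 298.2] centre offset along normal 15.3 zmax 316.9
 top strip rect ((601.699951171875, 107.99750518798828), (239.37294006347656, 19.322132110595703), 55.12737274169922)
scene table z 2.9594587832986514
foot 2072 ((606.6200561523438, 109.31798553466797), (172.7975311279297, 201.08570861816406), 0.45035919547080994) 17.986710678874626
panel all 3088 [513.3254755  -23.23707145 175.64779457] [699.78411952 230.52589211 325.28469685] ((605.5889892578125, 105.28269958496094), (300.2702941894531, 36.12019729614258), 54.97148132324219)
slab ((463.1778564453125, -292.9244384765625), (418.27984619140625, 312.4795837402344), 77.74469757080078) 22.168836774247325
dark sleeve 178 ((487.14312744140625, -375.0411682128906), (17.29987335205078, 149.25865173339844), 73.44965362548828) 139.87951599841205 [ 494.41175467 -375.6
[... 356 characters left out ...]
3284497784893
panel all 1733 [507.59483307 -24.88379536 175.06673911] [698.84616388 425.44704898 318.81448207] ((624.1480712890625, 189.23989868164062), (462.0214538574219, 129.8883514404297), 76.2032699584961)
slab ((548.0296020507812, -293.22735595703125), (376.39324951171875, 342.0914306640625), 85.39076232910156) 20.129625098607903
dark sleeve 481 ((484.3912658691406, -378.11688232421875), (18.974716186523438, 140.42079162597656), 75.25437927246094) 134.34102021309306 [ 484.45311846 -381.13195011  122.86965635]
white sleeve 356 ((484.8687744140625, -205.6676788330078), (19.80713653564453, 142.0225372314453), 82.67533874511719) 133.2046292933459 [ 484.83173848 -208.81505151  122.68588409]
```

```bash
cat > m2.py <<'E'
from h import *
for n in ["scene","side"]:
    f=np.load(n+"0.npz");d=f["d"];W=world(n,d);z=W[...,2]
    dz=3 if n=="scene" else 0
    R=np.hypot(W[...,0]-606,W[...,1]-108)
    m=(d>0)&(z>268+dz)&(z<305+dz)&(R<115)
    P=W[m];a=np.array([np.sin(.61),np.cos(.61)])
    nh=np.array([-np.cos(.61),np.sin(.61)])
    o=(P[:,:2]-[606,108])@nh; h=P[:,2]-250-dz
    for lo in range(15,60,6):
        k=(h>lo)&(h<lo+6)
        if k.sum(): print(n,lo+3,k.sum(),"normal-offset percentiles",np.percentile(o[k],[5,25,50,75,95]).round(1))
E
python3 m2.py
cat >> h.py <<'E'
def Rz(a):c,s=np.cos(a),np.sin(a);return np.array([[c,-s,0],[s,c,0],[0,0,1.]])
def Ry(a):c,s=np.cos(a),np.sin(a);return np.array([[c,0,s],[0,1,0],[-s,0,c]])
C=np.array([605.5,108.5,250.])
def lamp_pose(s,t,h,sgn=1):
    # panel frame: x back, z up; tilt forward: top toward -x => Ry(-t)
    R=Rz(s)@Ry(-t)
    pos=C+R@np.array([0,0,h])
    zt=-R[:,2];yt=sgn*R[:,0];xt=np.cross(yt,zt)
    return pos,np.c_[xt,yt,zt]
E
python3 - <<'E'
from h import *
for sg in (1,-1):
    for a in ((-.61,.05,120),(-.61,.05,53),(-.3,.05,53),(0,.05,53),(0,.3,53),(0,.524,53),(0,.524,150)):
        q=ctrl.solve_ik(*lamp_pose(*a,sg)); print(sg,a,None if q is None else np.round(q,2))
for yaw in (1.3,1.3-np.pi):
  for p in ((485,-377,124),(450,108,261)):
    y=yaw if p[1]<0 else (np.pi/2 if yaw>0 else -np.pi/2)
    x=np.array([np.cos(y),np.sin(y),0]);z=np.array([0,0,-1.]);R=np.c_[x,np.cross(z,x),z]
    q=ctrl.solve_ik(p,R);print(yaw,p,None if q is None else np.round(q,2))
E
```

```text
scene 18 50 normal-offset percentiles [-9.7 -7.5 -5.7 -3.9 -1.9]
scene 24 119 normal-offset percentiles [-11.2  -7.2  -5.6  -3.8  -1.1]
scene 30 117 normal-offset percentiles [-10.4  -7.   -4.6  -2.9  -0.8]
scene 36 124 normal-offset percentiles [-10.8  -6.9  -5.   -3.1  -0.9]
scene 42 117 normal-offset percentiles [-8.7 -5.5 -4.1 -2.2 -0.3]
scene 48 133 normal-offset percentiles [-7.7 -5.2 -3.8 -1.9  0.3]
scene 54 85 normal-offset percentiles [-6.6 -4.2 -2.9 -1.6  0.8]
side 18 25 normal-offset percentiles [-13.1 -11.4  -8.7  -8.   -6.6]
side 24 41 normal-offset percentiles [-12.8 -11.4  -8.8  -7.6  -6.9]
side 30 56 normal-offset percentiles [-13.1 -11.   -7.8  -6.7  -6.1]
side 36 68 normal-offset percentiles [-11.9  -9.2  -6.8  -6.4  -5.9]
side 42 49 normal-offset percentiles [-7.6 -6.5 -6.1 -5.9 -5.4]
side 48 44 normal-offset percentiles [-6.5 -6.  -5.7 -5.4 -4.4]
side 54 31 normal-offset percentiles [-6.5 -6.  -5.7 -5.1 -4.6]
1 (-0.61, 0.05, 120) [ 0.06  0.2   1.32 -0.03  1.58  0.67]
1 (-0.61, 0.05, 53) [ 0.05  0.23  1.41 -0.03  1.46  0.67]
1 (-0.3, 0.05, 53) [ 0.05  0.23  1.42 -0.02  1.45  0.35]
1 (0, 0.05, 53) [ 0.04  0.22  1.42 -0.    1.44  0.04]
1 (0, 0.3, 53) [ 0.04  0.06  1.65 -0.01  1.14  0.05]
1 (0, 0.524, 53) [ 0.05 -0.07  1.84 -0.03  0.85  0.07]
1 (0, 0.524, 150) [ 0.06 -0.24  1.81 -0.03  1.05  0.07]
-1 (-0.61, 0.05, 120) [ 0.06  0.2   1.32 -0.03  1.58 -2.48]
-1 (-0.61, 0.05, 53) [ 0.05  0.23  1.41 -0.03  1.46 -2.47]
-1 (-0.3, 0.05, 53) [ 0.05  0.23  1.42 -0.02  1.45 -2.79]
-1 (0, 0.05, 53) None
-1 (0, 0.3, 53) None
-1 (0, 0.524, 53) None
-1 (0, 0.524, 150) None
1.3 (485, -377, 124) [-0.8   0.42  1.55 -0.    1.17 -0.53]
1.3 (450, 108, 261) [ 0.05 -0.04  1.8  -0.    1.38  0.05]
-1.841592653589793 (485, -377, 124) [-0.8   0.42  1.55 -0.    1.17  2.61]
-1.841592653589793 (450, 108, 261) None
```

Run:
```python
from h import *
s=sensors.read_state()
ctrl.move_l([176,-547,400],vel=200)
p,R=lamp_pose(-.61,.0,180,1)
ctrl.move_ptp(p,R)
s=sensors.read_state();print(s["t"],s["eef_pos"],s["q"].round(2))
im,d=optics.grab_frame("wrist");np.savez("w1.npz",im=im,d=d,p=s["eef_pos"],R=s["eef_rot"])
cv2.imwrite("pics/w1.png",im[:,:,::-1])
W=world("wrist",d,s)
m=(d>0)&(W[...,2]>270)&(np.hypot(W[...,0]-606,W[...,1]-108)<150);
print(m.sum(),W[m].min(0),W[m].max(0))
m&=W[...,2]>308;print(rect(W[m]),np.median(W[m][:,2]))
```

```text
3.7333 [605.64777193 107.53536227 429.90766086] [ 0.04  0.22  1.17 -0.    1.75  0.65]
76805 [527.82268721   9.45258036 270.00296426] [677.25365582 213.84516664 503.81093154]
((602.20166015625, 112.03276062011719), (207.62245178222656, 142.68910217285156), 22.1968936920166) 474.6367784746149
```

View pics/w1.png

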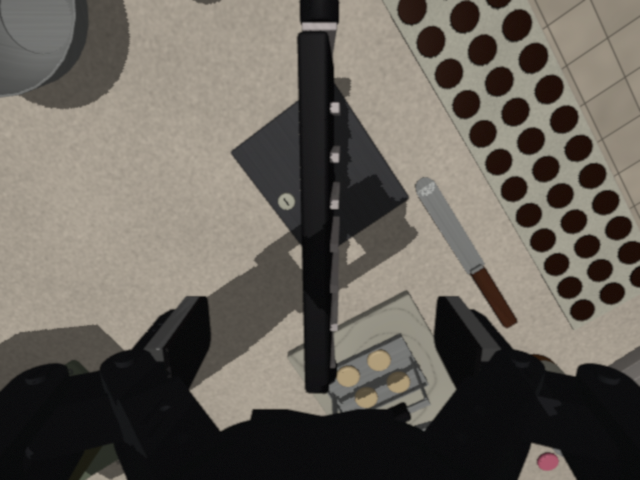

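The wrist view shows the panel's top edge running from (315,32) to (317,390), nearly centred between the jaws and parallel to them. The foot's knob is at (286,201), on the robot side.

Run:
```python
from h import *
f=np.load("w1.npz");s=dict(eef_pos=f["p"],eef_rot=f["R"]);d=f["d"];W=world("wrist",d,s)
z=W[...,2];u=np.arange(640)[None,:].repeat(480,0);v=np.arange(480)[:,None].repeat(640,1)
B=(d>0)&(u>280)&(u<350)
m=B&(z>309)&(z<330);P=W[m];print(len(P),rect(P),np.median(P[:,2]))
nh=np.array([-np.cos(.61),np.sin(.61)])
for lo in range(255,330,8):
    k=B&(z>lo)&(z<lo+8)&(v<300);o=(W[k][:,:2]-C[:2])@nh
    if k.sum():print(lo,k.sum(),np.percentile(o,[2,25,50,75,98]).round(1))
m=B|(d>0);m&=(abs(z-16)<6)&(f["im"].max(-1)<90)&(u>220)&(u<420)&(v>70)&(v<260)
print("foot",m.sum(),rect(W[m]))
```

```text
10315 ((601.763916015625, 111.99505615234375), (239.52609252929688, 18.008596420288086), 55.215850830078125) 313.9406148448835
255 1148 [-10.5  -6.5  -0.2   7.9  14. ]
263 190 [-11.7  -9.2  -1.2   2.4   6. ]
271 264 [-11.4  -6.7  -5.9  -5.6  -5.4]
279 180 [-11.3  -9.7  -8.1  -6.7  -5.4]
287 286 [-10.6  -9.2  -7.9  -6.2  -4.5]
295 230 [-5.  -4.9 -4.7 -4.6 -4.4]
303 108 [-4.  -3.6 13.7 14.1 14.3]
311 7818 [-3.7  0.5  4.9  9.4 13.6]
foot 10573 ((604.2799072265625, 109.75557708740234), (169.7921600341797, 199.0193634033203), 0.0555417574942112)
```

```bash
sed -i 's/^C=.*/C=np.array([604.6,109.6,250.])/' h.py
python3 - <<'E'
from h import *
S,T=-.607,.065
p,R=lamp_pose(S,T,53)
p0,_=lamp_pose(S,T,110)
ctrl.move_l(p0,R,vel=150)
st=ctrl.move_l(p,R,vel=80,threshold=10)
s=sensors.read_state();print("touch",st,s["t"],s["eef_pos"]-p,s["force"])
if not st:
    ctrl.gripper_to(15,force=45)
    s=sensors.read_state();print(s["t"],s["grip_width"],s["force"],s["wrist_torque"],s["eef_pos"]-p)
E
```

```text
touch False 5.2667 [0.3012911  0.05537873 0.4538274 ] [1.17116338 0.49987203 0.53890308]
5.8917 17.224394630972537 [ 0.64347073 -0.37697135  0.80210832] [-0.21227568 -0.22608001  0.08424376] [ 0.43029356 -0.24939092  0.45852459]
```

Pinched at 17.2 mm, with low forces. Now I'll swivel it, then tilt it.

Run:
```python
from h import *
for S,T in ((-.45,.065),(-.3,.065),(-.15,.065),(0,.065),(0,.19),(0,.32),(0,.43),(0,.525)):
    p,R=lamp_pose(S,T,53)
    ctrl.move_l(p,R,vel=25 if T>.07 else 10)
    s=sensors.read_state();print(S,T,round(s["t"],2),(s["eef_pos"]-p).round(1),s["force"].round(1),s["wrist_torque"].round(2),round(s["grip_width"],1))
    if np.linalg.norm(s["force"])>50: print("STOP");break
R=s["eef_rot"];print("tilt of tool",np.arctan2(R[0,2],-R[2,2]),"yaw",np.arctan2(R[1,1],R[0,1]))
for n in("scene","side"):
    im,d=optics.grab_frame(n);cv2.imwrite(f"pics/{n}1.png",im[:,:,::-1]);np.savez(n+"1.npz",im=im,d=d)
```

```text
-0.45 0.065 6.2 [ 0.3 -0.2  0.5] [ 0.1 -1.4  1.6] [-0.21 -0.3   0.3 ] 17.8
-0.3 0.065 6.5 [ 0.3 -0.2  0.4] [ 0.3 -0.8  2. ] [-0.26 -0.23  0.26] 17.3
-0.15 0.065 6.8 [ 0.2 -0.2  0.4] [ 0.2 -3.3  3.5] [-0.32 -0.2   0.27] 17.8
0 0.065 7.1 [ 0.1 -0.2  0.4] [ 0.2 -2.9  4.4] [-0.38 -0.13  0.25] 17.5
0 0.19 7.52 [ 0.  -0.2  0.4] [-0.3 -3.9  3.5] [-0.49 -0.26  0.05] 17.3
0 0.32 7.94 [ 0.  -0.2  0.3] [-1.5 -3.5  4.1] [-0.45 -0.14 -0.19] 17.7
0 0.43 8.32 [ 0.1 -0.2  0.3] [-1.6 -5.8  5.8] [-0.62 -0.09 -0.35] 17.2
0 0.525 8.68 [ 0.  -0.2  0.3] [-2.8 -5.2  5.9] [-0.67  0.02 -0.38] 17.3
tilt of tool 0.5247076628680445 yaw -0.0007988822581450659
```

Run:
```python
from h import *
p,R=lamp_pose(0,.525,53)
ctrl.gripper_to(60)
s=sensors.read_state();print(s["force"].round(1),s["grip_width"])
p2,_=lamp_pose(0,.525,190)
ctrl.move_l(p2,R,vel=120)
s=sensors.read_state();im,d=optics.grab_frame("wrist");np.savez("w2.npz",im=im,d=d,p=s["eef_pos"],R=s["eef_rot"]);cv2.imwrite("pics/w2.png",im[:,:,::-1]);print(s["t"])
# tilted-frame analysis: express in panel frame
Rp=Ry(-.525);W=world("wrist",d,s);L=(W-C)@Rp
u=np.arange(640)[None,:].repeat(480,0)
m=(d>0)&(abs(L[...,2]-65)<8)&(abs(L[...,0])<40)&(abs(L[...,1])<135)
P=L[m];print(len(P),np.median(P,0),rect(P))
W0=world("wrist",d,s);m=(d>0)&(abs(W0[...,2]-16)<6)&(im.max(-1)<90)&(np.hypot(W0[...,0]-605,W0[...,1]-109)<160);print("foot",m.sum(),rect(W0[m]))
for n in("scene","side"):
    im,d=optics.grab_frame(n);cv2.imwrite(f"pics/{n}2.png",im[:,:,::-1]);np.savez(n+"2.npz",im=im,d=d)
    W=world(n,d)-([0,0,3] if n=="scene" else [0,0,0]);L=(W-C)@Rp
    m=(d>0)&(abs(L[...,1])<110)&(abs(L[...,2])<58)&(abs(L[...,0])<25);P=L[m]
    if m.sum()>50:
        A=np.c_[P[:,1:],np.ones(len(P))]
        k=np.ones(len(P),bool)
        for _ in range(6):
            c=np.linalg.lstsq(A[k],P[k,0],rcond=None)[0];r=P[:,0]-A@c;k=abs(r)<4
        print(n,len(P),k.sum(),"x=",c.round(3),"(dy: swivel err, dz: tilt err)")
```

```text
[-0.6 -0.2 -0.4] 59.66719242480308
10.55
9473 [-0.82294547 23.69669308 64.06109282] ((-0.6614665985107422, 0.6794815063476562), (238.91990661621094, 18.041234970092773), 89.91075134277344)
foot 13496 ((585.0291748046875, 109.20297241210938), (131.46385192871094, 199.22129821777344), 0.12098126858472824)
scene 2853 2050 x= [-1.000e-03 -8.000e-03  8.275e+00] (dy: swivel err, dz: tilt err)
side 120 109 x= [ 3.0000e-03 -3.0000e-03  1.2831e+01] (dy: swivel err, dz: tilt err)
```

View pics/scene2.png

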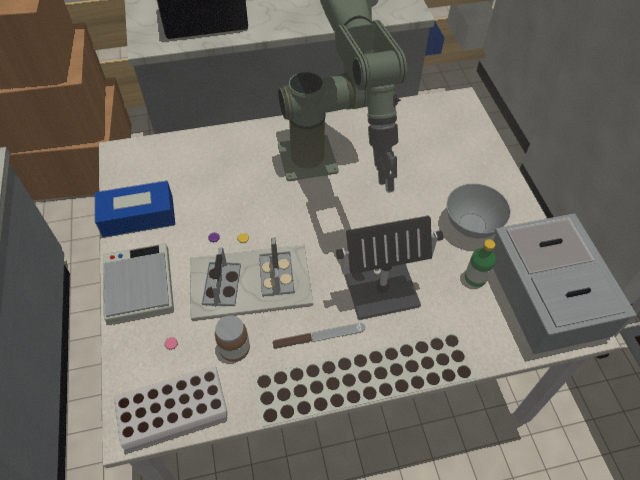

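View pics/side2.png

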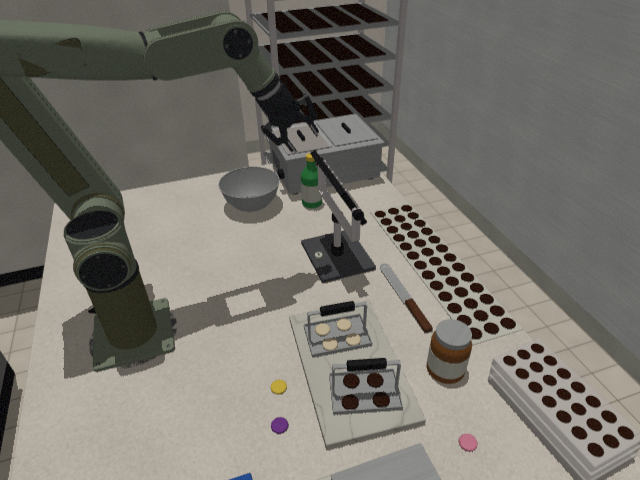

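View pics/w2.png

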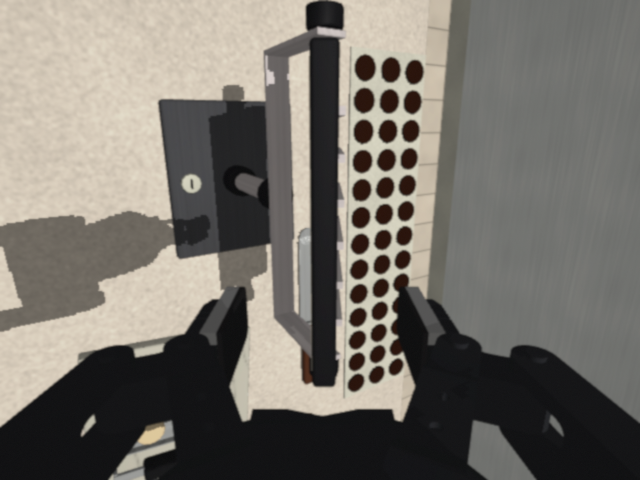

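The lamp is set. The top edge measures 0.1° off square and its height matches a tilt of 0.525 rad. The scene view shows the panel level at (390,243), and nothing else has moved. Next is the dark tray.

```bash
cat >> h.py <<'E'
def down(yaw):
    x=np.array([np.cos(yaw),np.sin(yaw),0]);z=np.array([0,0,-1.]);return np.c_[x,np.cross(z,x),z]
E
python3 - <<'E'
from h import *
s=sensors.read_state();print(s["eef_pos"])
q0=s["q"]
ctrl.move_l(s["eef_pos"]+[-60,-20,40],vel=200)
ctrl.move_ptp([485,-377,330],down(1.3))
s=sensors.read_state();im,d=optics.grab_frame("wrist");np.savez("w3.npz",im=im,d=d,p=s["eef_pos"],R=s["eef_rot"]);cv2.imwrite("pics/w3.png",im[:,:,::-1]);print(s["t"],s["eef_pos"])
E
```

```text
[509.28920804 109.53020474 413.25143632]
12.9917 [ 485.73884414 -375.98131353  330.90386048]
```

View pics/w3.png

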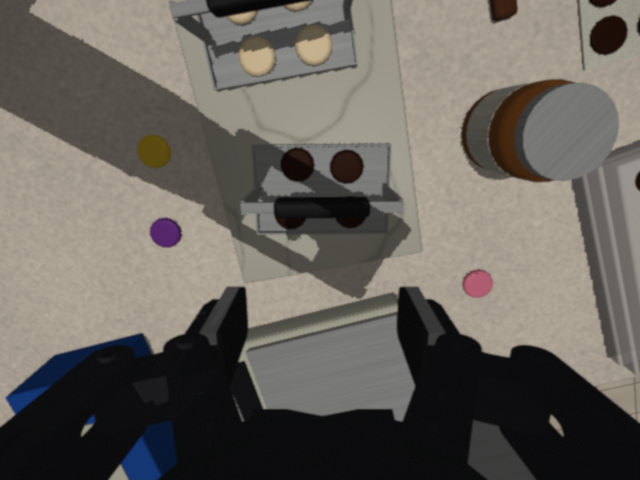

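The image shows the handle running across it, with the sleeve from (275,208) to (370,208). So the tray's length runs along the tool's y, and I misread the rectangle angle by 90°. I'll measure the sleeve here and turn the gripper.

Run:
```python
from h import *
f=np.load("w3.npz");s=dict(eef_pos=f["p"],eef_rot=f["R"]);d=f["d"];im=f["im"];W=world("wrist",d,s);z=W[...,2]
v,u=np.mgrid[0:480,0:640]
B=(d>0)&(u>230)&(u<410)&(v>130)&(v<250)
m=B&(z>100)&(z<140);print("bridge",m.sum(),rect(W[m]),np.percentile(z[m],[5,50,95]))
m2=B&(z>122)&(z<136)&(im.max(-1)<60);print("sleeve",m2.sum(),rect(W[m2]),np.median(z[m2]))
m3=B&(z>20)&(z<40);print("tray",m3.sum(),rect(W[m3]))
g=(im.max(-1)<75)&(im[...,0]>im[...,2]+6)&B&(z<50);print("slab z",np.median(z[(d>0)&(u>300)&(u<350)&(v>95)&(v<130)]))
n,l,st,c=cv2.connectedComponentsWithStats(g.astype(np.uint8))
for i in range(1,n):
    if st[i,4]>80:print(st[i],W[l==i].mean(0).round(1))
```

```text
bridge 2896 ((484.91705322265625, -375.6245422363281), (16.705169677734375, 143.8333740234375), 74.89392852783203) [114.97735066 127.5821793  130.05306067]
sleeve 1758 ((485.41424560546875, -375.7587890625), (16.705169677734375, 82.29708862304688), 74.89392852783203) 128.83178340939324
tray 11214 ((483.2288513183594, -379.5307922363281), (135.29177856445312, 209.57949829101562), 74.56841278076172)
slab z 19.341425445389092
[281 148  33  33 824] [ 467.4 -340.9   30.1]
[330 150  33  33 849] [ 518.4 -357.3   30.1]
[231 206  12  34 214] [ 379.9 -386.3   19.2]
[276 218  29  11 204] [ 440.8 -401.6   30.2]
[337 218  28  10 197] [ 507.1 -418.6   30.2]
[376 219  27  31 306] [ 547.5 -450.2   19.2]
```

Run:
```python
from h import *
yaw=np.deg2rad(-15.1);R=down(yaw)
g=np.array([485.2,-376.2,124.])
ctrl.move_ptp(g+[0,0,150],R)
st=ctrl.move_l(g,R,vel=120,threshold=8)
s=sensors.read_state();print("touch",st,s["t"],(s["eef_pos"]-g).round(2),s["force"].round(2))
if not st:
    ctrl.gripper_to(13,force=60)
    s=sensors.read_state();print(s["t"],s["grip_width"],s["force"].round(2),s["wrist_torque"].round(2),(s["eef_pos"]-g).round(2))
    im,d=optics.grab_frame("wrist");cv2.imwrite("pics/w4.png",im[:,:,::-1])
```

```text
touch False 15.8333 [ 0.6  -0.6   1.13] [-0.07 -0.36  0.59]
16.3 15.45526984226707 [ 0.04 -1.51  2.19] [-0.04  0.04  0.05] [ 0.14 -0.52  0.57]
```

View pics/w4.png

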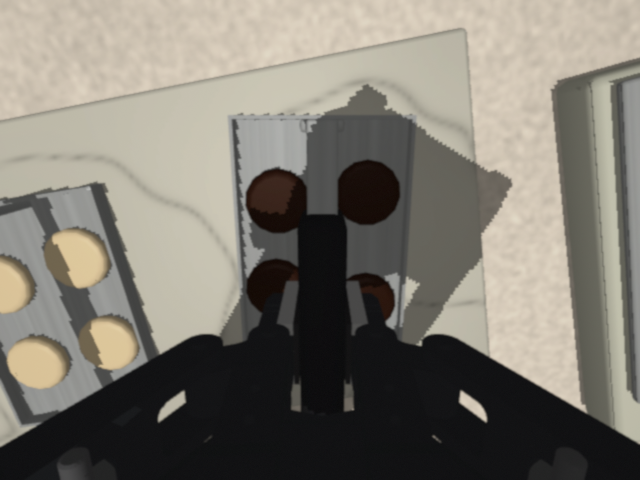

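The grip is sound: 15.5 mm opening on the sleeve, all four dark chocolates in view, the nearest at (275,200) and (368,190). Lifting.

Run:
```python
from h import *
s=sensors.read_state();p=s["eef_pos"];R0=down(np.deg2rad(-15.1));p=np.array([485.2,-376.2,124.])
ctrl.move_l(p+[0,0,20],R0,vel=30)
s=sensors.read_state();print(s["force"].round(2),s["wrist_torque"].round(2),s["grip_width"])
ctrl.move_l(p+[0,0,186],R0,vel=80)
im,d=optics.grab_frame("wrist");cv2.imwrite("pics/w5.png",im[:,:,::-1])
im,d=optics.grab_frame("side");cv2.imwrite("pics/side3.png",im[:,:,::-1])
s=sensors.read_state();print(s["t"],s["force"].round(2),s["wrist_torque"].round(2),s["grip_width"],s["eef_pos"])
for y in np.linspace(-15.1,90,5): print(ctrl.solve_ik([470,-376+485*(y+15.1)/105.1,310],down(np.deg2rad(y))))
```

```text
[ 0.28  0.39 -5.13] [ 0.02 -0.02 -0.03] 15.294923588678346
19.4917 [ 0.27  0.57 -4.39] [-0.01 -0.02  0.03] 15.290841863696276 [ 485.08640249 -376.06189854  309.55432625]
[-8.18449745e-01  2.28103844e-01  1.40477273e+00 -4.44089210e-16
  1.50871608e+00  1.01589130e+00]
[-6.58645808e-01  8.25421780e-02  1.57116357e+00 -4.44089210e-16
  1.48788690e+00  7.17109975e-01]
[-4.54106988e-01 -1.92465410e-02  1.67594248e+00 -4.44089210e-16
  1.48489672e+00  4.63063534e-01]
[-2.10442929e-01 -6.09301988e-02  1.71607433e+00 -4.44089210e-16
  1.48644853e+00  2.48142332e-01]
[ 4.82593600e-02 -3.30154842e-02  1.68937716e+00 -4.44089210e-16
  1.48523097e+00  4.82593600e-02]
```

View pics/w5.png

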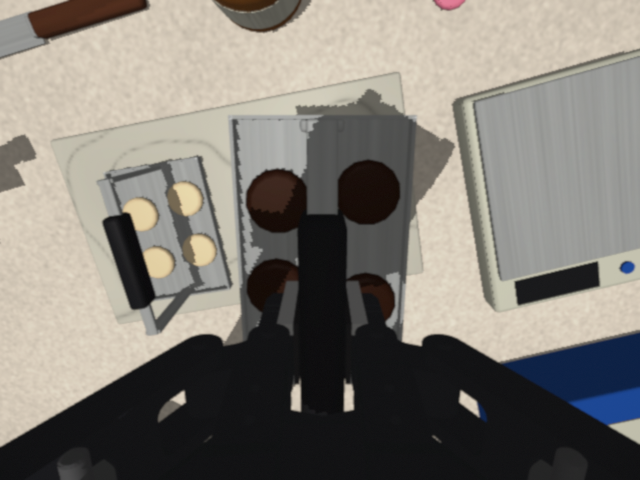

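View pics/side3.png

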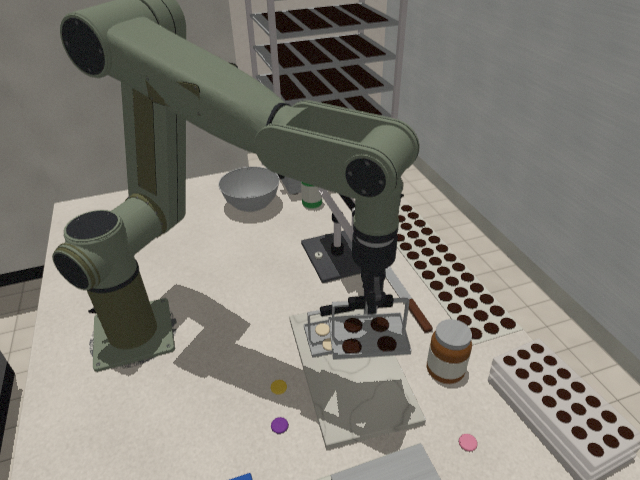

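The tray has left the slab level, its four chocolates in the same places in the wrist view as before. The side view shows it clear of the white tray. Now carrying it across while turning it parallel to the panel.

Run:
```python
from h import *
t=.52
goal=C+180*np.array([-np.cos(t),0,-np.sin(t)])+[0,0,95+6]; print(goal)
hi=goal.copy();hi[2]=310
ctrl.move_l(hi,down(np.pi/2),vel=100)
s=sensors.read_state();print(s["t"],s["eef_pos"],s["force"].round(2))
ctrl.move_l(goal,down(np.pi/2),vel=40)
ctrl.hold(.5)
s=sensors.read_state();print(s["t"],(s["eef_pos"]-goal).round(2),s["force"].round(2),s["wrist_torque"].round(2),s["grip_width"],abs(s["qvel"]).max())
for n in("wrist","side","scene"):
    im,d=optics.grab_frame(n);cv2.imwrite(f"pics/{n}5.png",im[:,:,::-1]);np.savez(n+"5.npz",im=im,d=d,p=s["eef_pos"],R=s["eef_rot"])
```

```text
[448.39254766 109.6        261.56157519]
24.5167 [448.40462706 109.51483938 310.00679242] [-0.35 -0.25 -3.54]
26.375 [-0.    0.01  0.02] [-0.12  0.03 -5.04] [-0.02 -0.   -0.04] 15.33354286785775 0.0025055182039464743
```

View pics/wrist5.png

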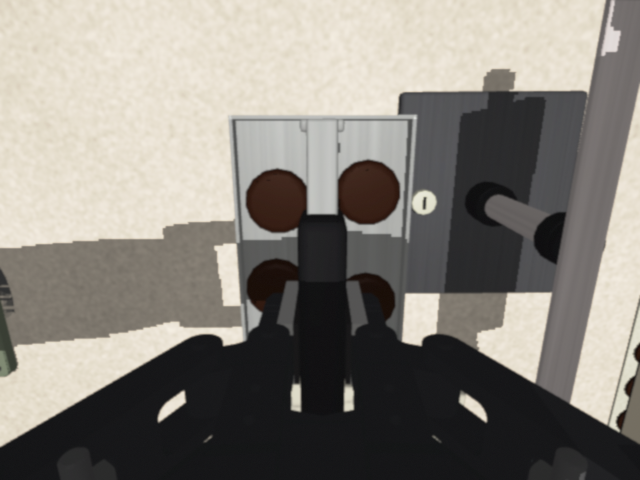

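View pics/side5.png

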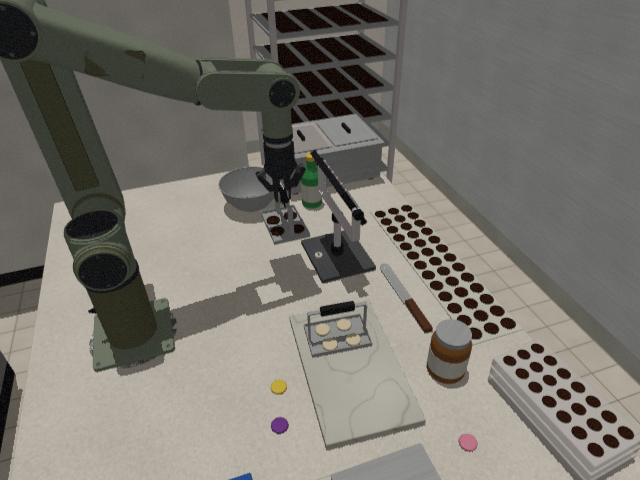

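View pics/scene5.png

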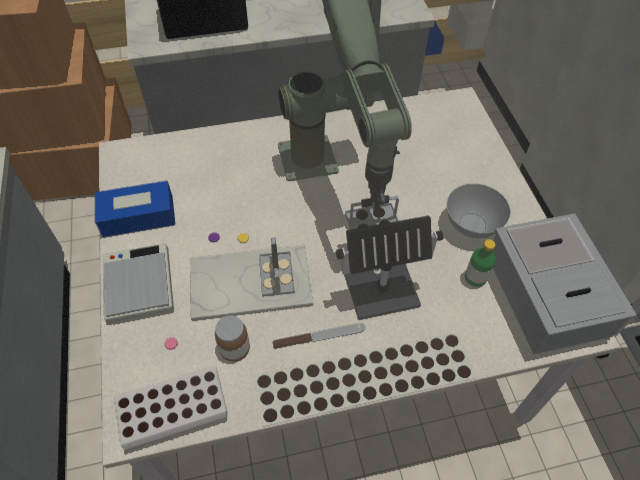

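The tray is held in front of the panel, at (373,213) in the scene view and (286,225) in the side view. One numeric check of the tray and panel before handing in.

Run:
```python
from h import *
Rp=Ry(-.52)
f=np.load("wrist5.npz");s=dict(eef_pos=f["p"],eef_rot=f["R"]);d=f["d"];im=f["im"];W=world("wrist",d,s)
v,u=np.mgrid[0:480,0:640]
m=(d>0)&(u>245)&(u<400)&(v>125)&(v<260)&(im.min(-1)>75)&(W[...,2]<175)&(W[...,2]>150);P=W[m]
k=np.ones(len(P),bool)
for _ in range(5):
    A=np.c_[P[:,:2],np.ones(len(P))];c=np.linalg.lstsq(A[k],P[k,2],rcond=None)[0];k=abs(P[:,2]-A@c)<2
print("floor slope",c[:2].round(4),"z at goal",c@[448.4,109.6,1])
m=(d>0)&(u>220)&(u<425)&(v>105)&(v<340)&(W[...,2]>150)&(W[...,2]<178);r=rect(W[m]);print("tray visible x-range",W[m][:,0].min(),W[m][:,0].max(),"y max",W[m][:,1].max())
for n in("scene","side"):
    g=np.load(n+"5.npz");L=(world(n,g["d"])-([0,0,3] if n=="scene" else [0,0,0])-C)@Rp
    m=(g["d"]>0)&(abs(L[...,1])<110)&(abs(L[...,2])<58)&(abs(L[...,0])<25);P=L[m];k=np.ones(len(P),bool)
    for _ in range(6):
        A=np.c_[P[:,1:],np.ones(len(P))];c=np.linalg.lstsq(A[k],P[k,0],rcond=None)[0];k=abs(P[:,0]-A@c)<4
    print(n,k.sum(),"panel err (swivel,tilt,x)",c.round(3))
    a=np.load(n+"0.npz")
    bb=(slice(235,300),slice(255,312)) if n=="scene" else (slice(298,352),slice(300,372))
    print("white change",np.mean(abs(a["im"][bb].astype(int)-g["im"][bb]).max(-1)>60))
```

```text
floor slope [ 0.0006 -0.0003] z at goal 159.2924568488173
tray visible x-range 397.7566507572945 498.20086790851695 y max 185.51824688346426
scene 2019 panel err (swivel,tilt,x) [ 4.00e-03 -1.00e-02  8.41e+00]
white change 0.0
side 110 panel err (swivel,tilt,x) [ 3.0000e-03 -9.0000e-03  1.2882e+01]
white change 0.0007716049382716049
```

Run:
```python
from h import *
ctrl.finish_job();print(sensors.read_state()["t"])
```

```text
the job is handed in; nothing more can be done
the job is handed in; nothing more can be done
```

The job is handed in at about 27 s. The LED panel is set, and the arm is holding the dark tray still in front of it.

- **Lamp:** I pinched the panel by its top edge, turned it from −0.61 rad to square with the foot, and tipped it to about 0.52 rad (30°). After release, the scene and side views both put it within about 0.005 rad on swivel and 0.01 rad on tilt.
- **Tray:** I gripped it by the sleeve, lifted it off the slab and carried it over, turning it parallel to the panel on the way. The wrist camera measures the floor centre at about (448, 110.5, 159) mm. The target for 18 cm along the beam was (448.4, 109.6, 160.6), so it is within about 2 mm.
- **Steadiness:** The tray floor slopes less than 0.001, all four dark chocolates are on it, and the arm was still.
- **Everything else:** The white tray looks unchanged in both views, and I saw nothing else moved. The forces I read between moves stayed below about 10 N.

**Disagreements:**
- I first misread the tray's heading by 90°. I corrected it from the wrist view before going down to grip.
- The scene camera reads heights about 3 mm high, so I subtracted that.
- The side view put the panel's back surface about 4 mm off the scene view. It only sees the panel nearly edge-on, so I relied on the scene and wrist views for position.

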